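Shift an air-line kit to the carrier, keeping its order

TASK

The four steel parts of an air line lie on the layout rail in the order they will be screwed together, counted from the rail's upright end block. Move all four to the empty carrier rail in the same order: the part nearest the layout rail's end block goes into the saddle nearest the carrier's end block, the next into the next, and so on. Each must end lying level down in the V of its saddle, about centred across it, and let go.

Things in the scene. Friction and masses are not known exactly. Their poses are not given: they have to be found in the camera images.
- barrel_mid (a point): barrel nipple: loose plain steel pipe part, lies level across its saddle; point = its centre, on its axis half-way along; y = its axis (either way round is the same), it may be rolled about y. Plain straight tube, 27 mm diameter, 124 mm long, threaded at both ends, no nut. 0.14 to 0.28 kg. Seated, its centre is 45 mm above the plywood board on which both rails stand (board top 50 mm above the table).
- hexnip_mid (a point): hexagon nipple: loose plain steel pipe part, lies level across its saddle; point = its centre, on its axis half-way along; y = its axis (either way round is the same), it may be rolled about y. Thinnest part: 21 mm tube, 108 mm long, with a hexagon 32 mm across flats and 24 mm long in the middle. 0.11 to 0.22 kg. Seated, its centre is 41 mm above the board.
- union_mid (a point): union: loose plain steel pipe part, lies level across its saddle; point = its centre, on its axis half-way along; y = its axis (either way round is the same), it may be rolled about y. 27 mm tube, 112 mm long, with a big eight-sided nut 42 mm across flats and 26 mm long in the middle. 0.2 to 0.39 kg. Seated, its centre is 45 mm above the board.
- valve_mid (a point): in-line check valve: loose plain steel pipe part, lies level across its saddle; point = its centre, on its axis half-way along; y = its axis (either way round is the same), it may be rolled about y. Fat smooth body, 34 mm diameter and 104 mm long with two dark lines round it, and a 19 mm spigot 13 mm long at each end (130 mm in all). 0.21 to 0.42 kg. Seated, its centre is 50 mm above the board.
- saddle_a: layout-rail saddle holding the barrel nipple at the start. All saddles, the carrier's too, are alike and fixed: two black V-plates 8 mm thick, 54 mm wide, centred at y = -34 and +34 mm, with 60 mm free between them for fingers. 90 degree V, 44 mm wide at the top; apex 26 mm, top 48 mm above the board. Origin on the board under its middle; x along the rail, y across it.
- saddle_b: the same kind of saddle, holding the hexagon nipple at the start. Between the V-plates of every saddle is only a low foot, 26 mm wide along the rail, reaching 19 mm above the board; beside it the rail's top is at 12 mm.
- saddle_c: the same kind of saddle, holding the union at the start.
- saddle_d: the same kind of saddle, holding the check valve at the start.
- end_block: upright dark steel end block of the layout rail, 18 mm thick, 84 mm wide, top 68 mm above the board, fixed at one end of the rail (either end; the other has only a flat strip). The saddles stand in a row 72, 148, 224 and 300 mm from it: the order of the parts. Origin on the board under its middle.
- carrier: empty carrier rail, fixed: aluminium, 400 x 90 x 12 mm, with four saddles like the layout rail's and its own upright end block. Origin on the board under its middle; x along the rail, y across it, z up. End plate at x = -186 mm (the end nearer the robot); middles of the saddles at x = -114 (first), -38, +38, +114 mm (last), y = 0.
Things that resemble listed ones, but are neither listed nor needed, are in the scene too. Leave any yellow look-alike of the part that bears barrel_mid alone.

How it is judged (in metres and radians):
At the end, for the whole second after the job is handed in: Every part lies seated in the carrier saddle with the same place from the end block as its own saddle on the layout rail: centre within 10 mm along the rail, 14 mm across it and 5 mm in height, axis within 0.12 rad of the carrier's y, at rest (((horizontal distance between saddle_a and end_block between 0.042 and 0.102 m and x of barrel_mid in the frame of carrier between -0.124 and -0.104 m) or (horizontal distance between saddle_a and end_block between 0.118 and 0.178 m and x of barrel_mid in the frame of carrier between -0.048 and -0.028 m) or (horizontal distance between saddle_a and end_block between 0.194 and 0.254 m and x of barrel_mid in the frame of carrier between 0.028 and 0.048 m) or (horizontal distance between saddle_a and end_block between 0.27 and 0.33 m and x of barrel_mid in the frame of carrier between 0.104 and 0.124 m)) and y of barrel_mid in the frame of carrier between -0.014 and 0.014 m and z of barrel_mid in the frame of carrier between 0.0401 and 0.0501 m and angle between the y axis of each of barrel_mid, hexnip_mid, union_mid, valve_mid and the y axis of carrier, either way round below 0.12 rad and linear speed of each of barrel, hexnip, union, valve below 0.02 m/s and ((horizontal distance between saddle_b and end_block between 0.042 and 0.102 m and x of hexnip_mid in the frame of carrier between -0.124 and -0.104 m) or (horizontal distance between saddle_b and end_block between 0.118 and 0.178 m and x of hexnip_mid in the frame of carrier between -0.048 and -0.028 m) or (horizontal distance between saddle_b and end_block between 0.194 and 0.254 m and x of hexnip_mid in the frame of carrier between 0.028 and 0.048 m) or (horizontal distance between saddle_b and end_block between 0.27 and 0.33 m and x of hexnip_mid in the frame of carrier between 0.104 and 0.124 m)) and y of hexnip_mid in the frame of carrier between -0.014 and 0.014 m and z of hexnip_mid in the frame of carrier between 0.0358 and 0.0458 m and ((horizontal distance between saddle_c and end_block between 0.042 and 0.102 m and x of union_mid in the frame of carrier between -0.124 and -0.104 m) or (horizontal distance between saddle_c and end_block between 0.118 and 0.178 m and x of union_mid in the frame of carrier between -0.048 and -0.028 m) or (horizontal distance between saddle_c and end_block between 0.194 and 0.254 m and x of union_mid in the frame of carrier between 0.028 and 0.048 m) or (horizontal distance between saddle_c and end_block between 0.27 and 0.33 m and x of union_mid in the frame of carrier between 0.104 and 0.124 m)) and y of union_mid in the frame of carrier between -0.014 and 0.014 m and z of union_mid in the frame of carrier between 0.0401 and 0.0501 m and ((horizontal distance between saddle_d and end_block between 0.042 and 0.102 m and x of valve_mid in the frame of carrier between -0.124 and -0.104 m) or (horizontal distance between saddle_d and end_block between 0.118 and 0.178 m and x of valve_mid in the frame of carrier between -0.048 and -0.028 m) or (horizontal distance between saddle_d and end_block between 0.194 and 0.254 m and x of valve_mid in the frame of carrier between 0.028 and 0.048 m) or (horizontal distance between saddle_d and end_block between 0.27 and 0.33 m and x of valve_mid in the frame of carrier between 0.104 and 0.124 m)) and y of valve_mid in the frame of carrier between -0.014 and 0.014 m and z of valve_mid in the frame of carrier between 0.045 and 0.055 m); the robot touches nothing.
It also fails if it takes over 99 s, if anything falls off the work surface, if the arm or the gripper's body presses on something with over 40 N, if the wrist force passes 120 N, or if a joint passes its speed limit or range.

ROBOT

A 7-joint arm with a two-finger parallel gripper is mounted at the origin on a cart in front of the work surface, level with it; the furniture and walls round the work are solid. World frame = base frame: x ahead of the robot, y to its left, z up, the work surface at z = 0. Lengths are in mm, angles in rad, forces in N, time in s.
With the tool pointing down it reaches from about 400 to 900 mm from the base axis. Payload 5.6 kg.
Tool frame: the origin (TCP) lies midway between the tips of the shut fingers; the grasp point (between the pads) lies 19 mm behind it; z points along the fingers, y is the line along which they close (so a half turn about z gives the same grasp; the last joint's range is limited). The gripper opens to 92 mm and grips with 3 to 60 N. Pads are 20 mm wide; open, the fingers measure 128 mm over their backs; the gripper's body (75 mm by 189 mm) begins 69 mm behind the grasp point.
Start: joints at [1.066, 0.468, -0.012, 1.603, 0.006, 1.071, -0.056], TCP at [289.576, -581.94, 214.592] pointing down, gripper open.
Joint ranges: [-2.53, 2.53], [-0.31, 2.02], [-1.57, 1.55], [0.28, 2.44], [-1.29, 4.43], [0.15, 1.84], [-2.92, 2.92]. Speed limits (rad/s): [2.57, 2.57, 3.14, 3.14, 3.14, 3.14, 3.14].

INTERFACE

Orientations are given as a rotation vector (axis times angle).
In Python, from cell import robot, grip, kin, viewer gives the robot as it stands. Calls block until the motion is done:
- robot.movep(position, orientation): joint-space move of the TCP to a pose.
- robot.servo_line(position, feed=150, rotation=None): straight line of the TCP; rotation=None keeps the orientation; feed is the mean speed in mm/s.
- robot.goto_joints(angles): joint-space move.
- grip(opening, newtons=None): opening from 0.0 (shut) to 1.0 (fully open); newtons is the grip in N (None keeps the last); returns when the fingers have stopped.
- robot.hold(seconds).
- kin.ik(position, orientation): joint angles nearest the present ones, or None.
- robot.observe(): the state.
- viewer.read_camera(name): name is "side" or "top" or "wrist"; returns the picture (420x560x3 uint8, red, green, blue); there is no depth.
- viewer.camera_info(name): a dict with "camera_matrix" (3x3 intrinsics, pixels), "R" (3x3) and "t" (3): a world point X has camera coordinates R X + t. Camera axes: x right, y down, z forward; pixel columns grow to the right and rows downward; lengths in mm; the calibration is good to about 2 mm. A picture is of the moment at which its call begins: read the wrist's pose just before it. camera_info takes no time and is no camera call; for the wrist camera it gives the pose at the moment of the call.
A pose or a line that the arm cannot do raises robot.IKError and nothing moves.
- robot.job_done(): hands the job in; it is judged then, once.
Trained networks look in the newest picture that a camera, given by its name, has taken for a name from the list of things; names that differ only in an ending like _2 or _b are one class to them, and where a whole thing is asked for, a point or a joint stands for the part that bears it (a point fixed in the world has none). Each returns a list of dicts, best first, with "confidence" (0 to 1); they miss things now and then, are a little off and sometimes report something else, mostly with a low value. They report only what shows in the picture. A call takes as long as a camera call. They do not tell look-alikes from the thing itself.
- viewer.silhouettes(name, camera): "mask" (420x560 bool, what is visible of it).
- viewer.pinpoint(name, camera): "at" ([x, y, z] in mm, in the coordinates of the camera as it stood for that picture, good to about 4 mm: a listed point, or the origin of a listed thing).
The state is a dict: "t": time; "joints": joint angles; "joint_velocities": joint speeds; "joint_torque": joint torques, N m; "tcp_pos": TCP position; "tcp_rot": TCP orientation; "contact_force": force on the tool from outside, world axes, zero at the start; "wrist_torque": the same for the moment, N m; "grip_width": opening from 0.0 (shut) to 1.0 (fully open); "grip_force": force on a finger pad.
Only numpy, scipy, OpenCV 4.12 (cv2) and the standard library are available. Lean on these libraries where they do the work, as an engineer would, in place of code of your own. Each camera call takes 0.05 s, during which the arm holds its last target. There are 200 camera calls.

## Working session

There is one attempt and no reset: what is moved stays moved. The work goes in short steps, each a Python script; the robot and the scene stay as the last script left them, time stands still between calls to the robot, and variables do not carry over. Pictures are saved under pics/ and viewed, at most 14 in all, crops included, and the job is handed in when it is done.

```bash
ls; mkdir -p pics
python3 - <<'E'
from cell import robot, grip, kin, viewer
import cv2, numpy as np
ims=[]
for c in ["top","side"]:
    im=viewer.read_camera(c); cv2.imwrite(f"pics/{c}0.png",im[:,:,::-1])
    i=viewer.camera_info(c); R=np.array(i["R"]);t=np.array(i["t"])
    print(c,np.round(-R.T@t),np.round(R[2],2),np.array(i["camera_matrix"])[0,0])
    K=np.array(i["camera_matrix"])
    for n in ["barrel_mid","hexnip_mid","union_mid","valve_mid","saddle_a","end_block","carrier"]:
        for d in viewer.pinpoint(n,c):
            p=np.array(d["at"]); w=R.T@(p-t); u=K@p
            print(n,round(d["confidence"],2),np.round(w),np.round(u[:2]/u[2]))
print(robot.observe()["t"],robot.observe()["tcp_rot"])
E
```

```text
pics
top [ 290.  245. 1611.] [ 0.15 -0.02 -0.99] 442.28141918329425
barrel_mid 0.61 [490. 211.  93.] [291. 221.]
barrel_mid 0.52 [421. 713.  12.] [151. 246.]
hexnip_mid 0.59 [560. 192.  95.] [296. 201.]
hexnip_mid 0.42 [339. 239.  46.] [284. 265.]
union_mid 0.85 [409. 220. 101.] [289. 244.]
union_mid 0.39 [564. 196.  49.] [294. 202.]
valve_mid 0.73 [634. 179. 100.] [299. 179.]
saddle_a 0.6 [490. 208.  49.] [291. 222.]
saddle_a 0.58 [635. 176.  47.] [299. 182.]
saddle_a 0.53 [563. 195.  51.] [294. 202.]
saddle_a 0.47 [412. 224.  52.] [287. 244.]
end_block 0.64 [340. 238.  48.] [284. 265.]
end_block 0.29 [562. 194.  50.] [295. 202.]
carrier 0.69 [ 529. -188.   51.] [401. 209.]
carrier 0.69 [414. 226.  50.] [287. 244.]
side [-120. 1224.  994.] [ 0.44 -0.67 -0.61] 511.0447840307642
barrel_mid 0.86 [491. 205.  95.] [307. 205.]
barrel_mid 0.56 [425. 709.  17.] [217. 353.]
union_mid 0.72 [417. 222.  95.] [326. 216.]
valve_mid 0.7 [637. 176. 103.] [271. 182.]
saddle_a 0.68 [639. 174.  50.] [271. 196.]
saddle_a 0.63 [415. 219.  51.] [327. 228.]
saddle_a 0.49 [567. 189.  50.] [288. 206.]
end_block 0.61 [347. 235.  56.] [345. 238.]
carrier 0.68 [ 529. -192.   52.] [356. 153.]
carrier 0.15 [490. 203.  50.] [307. 217.]
0.8 [ 3.05823728e+00  7.18689805e-01 -4.07752470e-05]
```

Run:
```python
import cv2
a=cv2.imread("pics/top0.png")[140:300,130:470]; b=cv2.imread("pics/side0.png")[120:280,200:540]
cv2.imwrite("pics/both.png",cv2.resize(cv2.vconcat([a,b]),(637,600),interpolation=cv2.INTER_CUBIC))
```

```text
(no output)
```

View pics/both.png

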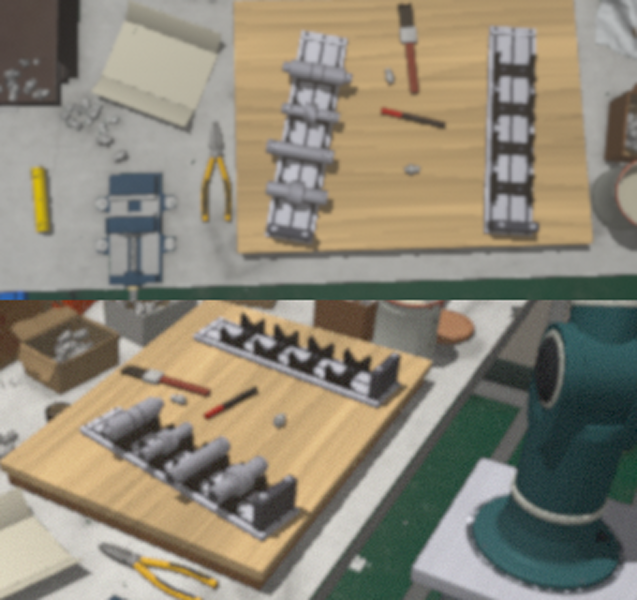

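View pics/top0.png

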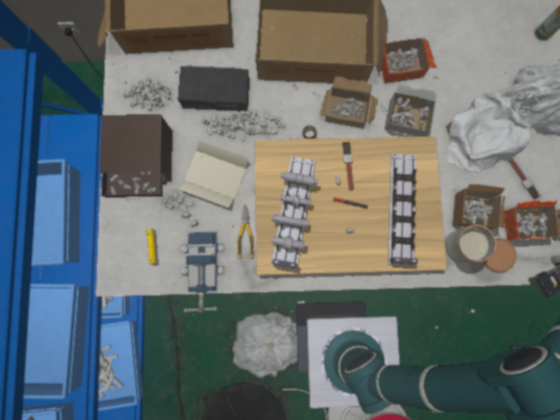

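View pics/side0.png

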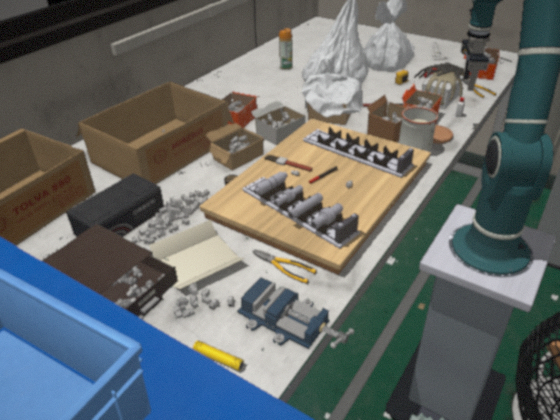

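The layout rail runs from its end block at top-view (285,262): union (289,244), barrel (291,221), hexagon nipple (296,201), check valve (299,179). The empty carrier is at (403,210), with its end block near (403,260). One thing could be mistaken for a listed part: the yellow barrel at (151,246), which is not on a rail, so I leave it alone. The steel barrel is the one at (291,221). Next I take a close wrist view of both rails.

```bash
cat > h.py <<'E'
from cell import robot, grip, kin, viewer
import numpy as np, cv2
from scipy.spatial.transform import Rotation as Ro
def rot(a):
    y=np.array([np.cos(a),np.sin(a),0]); z=np.array([0,0,-1.]); x=np.cross(y,z)
    return Ro.from_matrix(np.stack([x,y,z],1)).as_rotvec()
def look(names,fn=None,c="wrist"):
    i=viewer.camera_info(c); R=np.array(i["R"]);t=np.array(i["t"]);K=np.array(i["camera_matrix"])
    im=viewer.read_camera(c)
    if fn: cv2.imwrite("pics/"+fn,im[:,:,::-1])
    out={}
    for n in names:
        out[n]=[]
        for d in viewer.pinpoint(n,c):
            p=np.array(d["at"]); w=R.T@(p-t); u=K@p
            out[n].append(w); print(n,round(d["confidence"],2),np.round(w,1),np.round(u[:2]/u[2]))
    return out
E
python3 - <<'E'
from h import *
p=robot.observe()["tcp_pos"]
robot.servo_line([p[0],p[1],380],feed=250)
robot.movep([480,-190,400],rot(0)); print(robot.observe()["joints"],robot.observe()["t"])
look(["saddle_a","carrier","end_block"],"w1.png")
robot.movep([440,208,400],rot(-.2)); print(robot.observe()["joints"],robot.observe()["t"])
look(["barrel_mid","hexnip_mid","union_mid","valve_mid","saddle_a","end_block"],"w2.png")
print(robot.observe()["t"], robot.observe()["contact_force"])
cv2.imwrite("pics/w12.png",cv2.resize(cv2.hconcat([cv2.imread("pics/w1.png"),cv2.imread("pics/w2.png")]),(800,300)))
E
```

```text
[ 0.69859573  0.13181712 -0.42612535  1.64751008  0.05570206  1.37469262
  0.26140464] 3.2083
carrier 0.94 [ 532.4 -192.8   49.2] [318. 167.]
[ 0.29654131  0.12340666 -0.86975928  1.68892958  0.09633032  1.37399006
 -0.79035714] 4.8917
barrel_mid 0.68 [492.6 212.6  94.2] [319. 160.]
barrel_mid 0.22 [565.9 190.1  51.9] [364. 162.]
hexnip_mid 0.9 [566.3 192.1  90.6] [371. 164.]
union_mid 0.78 [417.9 224.4  95.5] [268. 163.]
union_mid 0.67 [641.6 181.1  48.6] [412. 157.]
valve_mid 0.8 [638.6 178.   98.1] [422. 164.]
valve_mid 0.74 [564.9 187.9  51.4] [364. 163.]
saddle_a 0.77 [642.1 177.8  47.9] [412. 159.]
saddle_a 0.7 [490.8 215.9  93.6] [318. 158.]
saddle_a 0.65 [563.4 189.4  52.2] [363. 162.]
saddle_a 0.59 [488.3 208.   51.5] [315. 160.]
end_block 0.86 [345.3 240.9  51.8] [223. 158.]
5.2417 [ 0.16364185  0.70244939 -0.30973732]
```

View pics/w12.png

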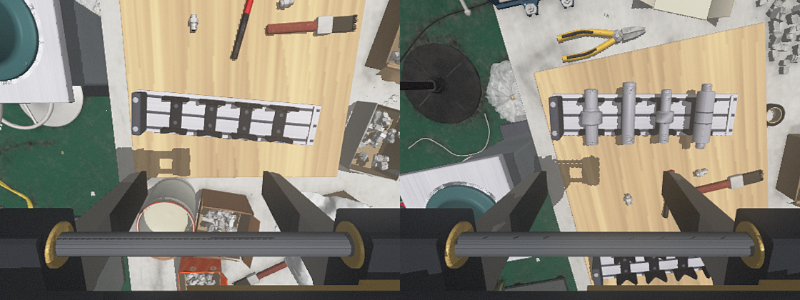

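The left view (carrier) shows its end block at (135,115), the end nearer the robot, and four empty saddles at a slight tilt. The right view confirms the order: union (590,113), barrel (627,113), hexagon nipple (664,115), valve (704,115). The pinpoints fit the 72/76 mm rail model to about 2 mm, so I pick the union and re-measure the carrier while holding it.

```bash
cat >> h.py <<'E'
A=np.arctan2(-.207,.978); D=np.array([np.cos(A),np.sin(A)]); M=np.array([491.4,208.5])
P={"union":(72,95,62),"barrel":(148,95,50),"hexnip":(224,91,54),"valve":(300,100,58)}
def pick(n):
    s,z,w=P[n]; q=M+D*(s-148.8)
    grip(w/92,30)
    robot.movep([*q,190],rot(A)); robot.servo_line([*q,z-19],feed=120)
    f=robot.observe()["contact_force"]; grip(0); 
    robot.servo_line([*q,200],feed=200)
    o=robot.observe(); print(n,"t",o["t"],"width",o["grip_width"]*92,"gf",o["grip_force"],np.round(f,1),np.round(o["contact_force"],1))
E
python3 - <<'E'
from h import *
pick("union")
robot.movep([500,-190,400],rot(-.07))
i=viewer.camera_info("wrist"); 
look(["carrier","saddle_a"],"w3.png")
for cam in ["wrist","top"]:
    if cam=="top": i=viewer.camera_info("top"); look(["carrier"],"t3.png","top")
    R,t,K=[np.array(i[k]) for k in("R","t","camera_matrix")]
    for d in viewer.silhouettes("carrier",cam)[:1]:
        m=d["mask"]; v,u=np.nonzero(m); print(cam,d["confidence"],m.sum(),u.min(),u.max(),v.min(),v.max())
        ray=(R.T@np.linalg.inv(K)@np.stack([u,v,u*0+1])).T; C=-R.T@t
        X=C+ray*((65-C[2])/ray[:,2])[:,None]
        print(cv2.minAreaRect(X[:,:2].astype(np.float32)), X[:,:2].mean(0)); 
        np.save(f"mask_{cam}.npy",X[:,:2])
print(robot.observe()["t"],robot.observe()["grip_width"]*92)
E
```

```text
union t 8.975 width 44.67049118351411 gf 29.995732280658558 [-0.7 -0.   0.1] [-0.3  0.3 -3.3]
carrier 0.62 [ 534.8 -188.1   47.8] [307. 165.]
wrist 0.84 13589 168 436 134 198
((524.235595703125, -187.60098266601562), (100.3154525756836, 414.7753601074219), 86.12809753417969) [ 526.22232816 -183.4367976 ]
carrier 0.68 [ 529.1 -187.    52.3] [401. 208.]
top 0.7 2882 388 417 154 265
((527.2946166992188, -187.2599639892578), (101.63885498046875, 399.2420349121094), 86.46148681640625) [ 522.79411311 -186.14110877]
11.0333 44.50509442923996
```

View pics/w3.png

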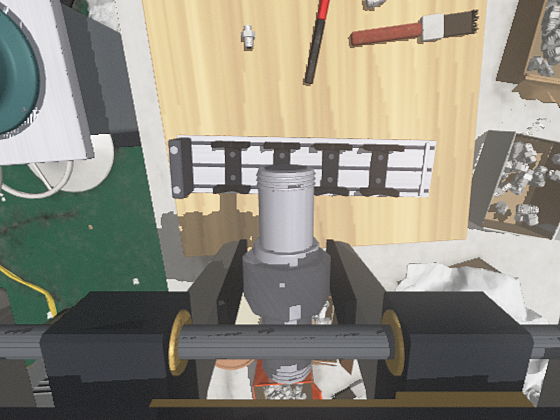

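The union is held cleanly. The carrier's dark I-shaped saddles are visible at columns ~232, 283 (partly hidden), 331 and 381, and its end block is at (180,165). A zoomed crop will let me locate the saddle feet.

Run:
```python
from h import *
im=cv2.imread("pics/w3.png")[125:210,160:445]
cv2.imwrite("pics/w3c.png",cv2.resize(im,None,fx=2.8,fy=2.8,interpolation=cv2.INTER_CUBIC))
i=viewer.camera_info("wrist");R,t,K=[np.array(i[k]) for k in("R","t","camera_matrix")]
# predicted saddle foot & plate-top points for hypothesis
o=np.array([529,-188.]);a=-.066
im=cv2.imread("pics/w3.png")
for x in(-186,-114,-38,38,114,200):
    for y,z in((-34,98),(34,98),(0,69),(-45,62),(45,62)):
        p=np.array([o[0]+x*np.cos(a)-y*np.sin(a),o[1]+x*np.sin(a)+y*np.cos(a),z]); u=K@(R@p+t);u=u[:2]/u[2]
        print(x,y,z,np.round(u,1)); cv2.circle(im,tuple(int(k) for k in np.round(u)),1,(0,0,255) if z==98 else (0,255,0),-1)
c=cv2.resize(im[125:210,160:445],None,fx=2.8,fy=2.8,interpolation=cv2.INTER_NEAREST)
cv2.imwrite("pics/w3c.png",cv2.vconcat([cv2.imread("pics/w3c.png"),c]))
```

```text
-186 -34 98 [180.3 192.3]
-186 34 98 [176.  146.1]
-186 0 69 [184.2 166.7]
-186 -45 62 [188.  193.9]
-186 45 62 [183.  136.9]
-114 -34 98 [228.5 192.1]
-114 34 98 [226.1 146. ]
-114 0 69 [230.6 166.6]
-114 -45 62 [232.7 193.8]
-114 45 62 [229.9 136.7]
-38 -34 98 [279.3 192. ]
-38 34 98 [278.9 145.8]
-38 0 69 [279.5 166.4]
-38 -45 62 [279.8 193.7]
-38 45 62 [279.4 136.6]
38 -34 98 [330.2 191.8]
38 34 98 [331.8 145.6]
38 0 69 [328.5 166.3]
38 -45 62 [327.  193.5]
38 45 62 [328.8 136.4]
114 -34 98 [381.  191.6]
114 34 98 [384.6 145.5]
114 0 69 [377.4 166.1]
114 -45 62 [374.2 193.4]
114 45 62 [378.3 136.2]
200 -34 98 [438.6 191.5]
200 34 98 [444.4 145.3]
200 0 69 [432.8 166. ]
200 -45 62 [427.6 193.2]
200 45 62 [434.3 136.1]
```

View pics/w3c.png

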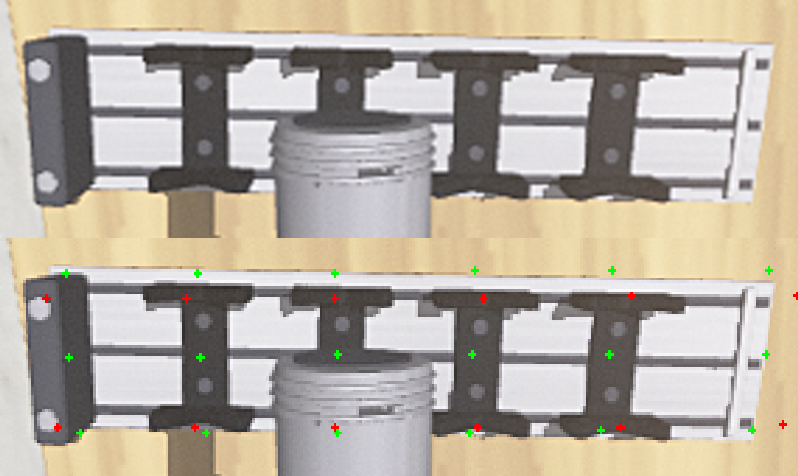

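The predicted points sit about 2 px left of the real feet, and the row is tilted a further 0.024 rad. The corrected carrier pose is (532.3, -190), angle -0.09 rad. I place the union in the first saddle, then move the barrel.

```bash
cat >> h.py <<'E'
CO=np.array([532.3,-190.]); CA=-.09; CD=np.array([np.cos(CA),np.sin(CA)])
S={"union":-114,"barrel":-38,"hexnip":38,"valve":114}
def place(n):
    q=CO+CD*S[n]; s,z,w=P[n]
    robot.movep([*q,200],rot(CA)); robot.servo_line([*q,z-19+15],feed=150)
    for dz in (4,1):
        robot.servo_line([*q,z-19+dz],feed=30); f=robot.observe()["contact_force"]; print(dz,np.round(f,1))
        if np.linalg.norm(f)>20: break
    grip(w/92); robot.servo_line([*q,200],feed=200)
    print("placed",n,robot.observe()["t"],np.round(robot.observe()["contact_force"],1))
E
python3 - <<'E'
from h import *
place("union"); 
q=CO+CD*-38
robot.movep([*(q+[0,-60]),330],rot(CA))
look(["union_mid"],"w4.png")
pick("barrel")
E
```

```text
4 [-0.4 -0.1 -2.4]
1 [-3.6  1.1  9.3]
placed union 14.7583 [-0.4 -0.2  0.1]
union_mid 0.65 [ 417.2 -181.5   96.6] [219. 135.]
barrel t 20.0333 width 26.44851604681628 gf 29.991154074668884 [-0.4  0.2 -0.7] [ 0.6 -0.6 -2.7]
```

View pics/w4.png

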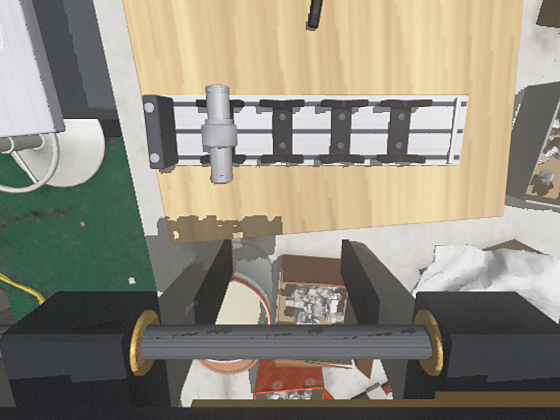

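The union lies across the first carrier saddle at (218,133), centred between the V-plates, with a reading of 96.6 mm height. The barrel is in hand (26.4 mm). I continue with the remaining parts.

Run:
```python
from h import *
place("barrel")
for n in ("hexnip","valve"):
    pick(n)
    if robot.observe()["grip_width"]*92<15: print("missed"); break
    place(n)
robot.movep([480,-240,400],rot(CA))
r=look([n+"_mid" for n in S],"w5.png")
for n in S:
    for w in r[n+"_mid"]:
        d=w[:2]-CO; print(n,np.round([d@CD,d@[-CD[1],CD[0]],w[2]-50],1),"want",S[n],P[n][1]-50)
im=cv2.imread("pics/w5.png"); cv2.imwrite("pics/w5c.png",cv2.resize(im[60:240,120:520],None,fx=2,fy=2,interpolation=cv2.INTER_CUBIC))
look(["barrel_mid"],"s5.png","side"); im=cv2.imread("pics/s5.png"); cv2.imwrite("pics/s5c.png",cv2.resize(im[110:250,230:430],None,fx=4,fy=4,interpolation=cv2.INTER_CUBIC))
```

```text
4 [-0.3 -0.1 -2.2]
1 [-2.9  0.7  7.3]
placed barrel 24.4333 [ 0.1  0.4 -0.2]
hexnip t 28.475 width 36.007436406141345 gf 29.99557423288934 [ 0.  -0.6 -0.3] [-0.5 -0.6 -0.7]
4 [ 0.6  0.9 -1. ]
1 [-4.1  0.3  8.9]
placed hexnip 32.825 [-1.1  0.4  0. ]
valve t 36.8 width 33.538585069865725 gf 29.9907785654068 [ 0.2 -0.7  0.1] [-0.  -0.4 -2.9]
4 [ 0.1  0.1 -2.5]
1 [-2.9 -0.2  4.7]
placed valve 41.1 [ 0.7  0.1 -0.6]
union_mid 0.75 [ 416.1 -180.1   97.6] [237. 134.]
barrel_mid 0.94 [ 488.3 -179.6   93.2] [288. 129.]
hexnip_mid 0.77 [ 567.3 -194.7   90.9] [343. 135.]
valve_mid 0.89 [ 646.7 -203.8   97.3] [400. 136.]
valve_mid 0.6 [ 417.3 -181.9   97.8] [238. 135.]
union [-116.6   -0.6   47.6] want -114 45
barrel [-44.8   6.4  43.2] want -38 45
hexnip [35.3 -1.5 40.9] want 38 41
valve [115.2  -3.5  47.3] want 114 50
valve [-115.3   -2.3   47.8] want 114 50
barrel_mid 0.81 [425.9 707.8  19.8] [217. 352.]
barrel_mid 0.67 [ 492.1 -189.1   96.6] [366. 145.]
```

View pics/w5c.png

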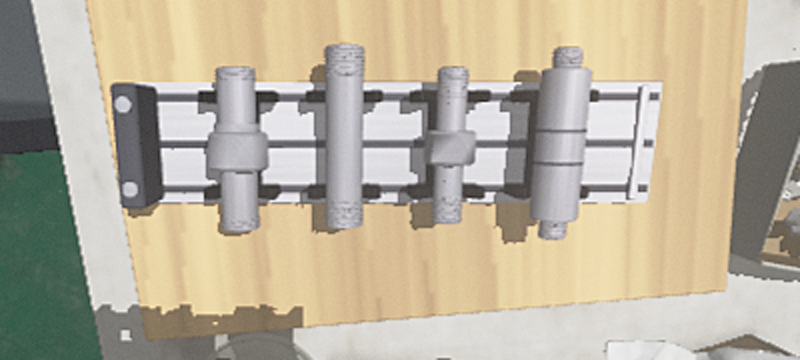

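View pics/s5c.png

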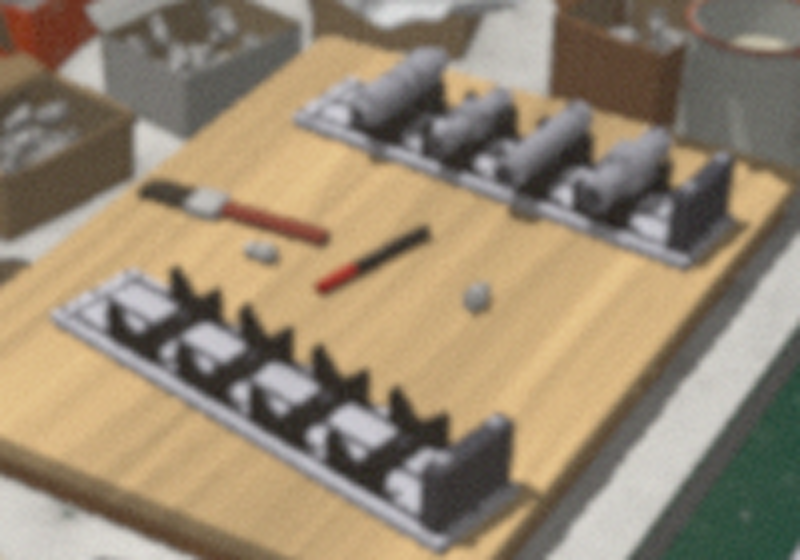

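All four parts sit in the carrier in order: union, barrel, hexagon nipple, valve at x = 237, 345, 450, 560 in the wrist crop. The side view shows the layout rail empty and the parts seated. The barrel (ends at rows 44 and 228) looks shifted a few mm in +y, so I check all four by projecting their ends.

Run:
```python
from h import *
from scipy.optimize import least_squares
i=viewer.camera_info("wrist");R,t,K=[np.array(i[k]) for k in("R","t","camera_matrix")]
print("cam",np.round(-R.T@t))
viewer.read_camera("wrist")
L={"union":(112,13.5),"barrel":(124,13.5),"hexnip":(108,10.5),"valve":(130,9.5)}
E={"union":(237,66,238,233),"barrel":(345,44,345,228),"hexnip":(453,67,448,223),"valve":(569,46,551,238)}
def proj(p): u=K@(R@p+t); return u[:2]/u[2]
for n in S:
    l,r=L[n]; zc=P[n][1]; e=np.array(E[n])/2+[120,60,120,60]
    def ends(v):
        x,y,a=v; ax=np.array([-np.sin(a),np.cos(a)]); o=[]
        th=np.linspace(0,2*np.pi,24); ring=np.stack([np.cos(th)*np.cos(a),np.cos(th)*np.sin(a),np.sin(th)],1)*r
        for s,f in((1,np.argmin),(-1,np.argmax)):
            q=np.array([proj(np.array([*(np.array([x,y])+s*ax*l/2),zc])+k) for k in ring]); k=f(q[:,1]); o+=[q[:,0].mean(),q[k,1]]
        return np.array(o)
    v0=np.array([*(CO+CD*S[n]),CA]); s=least_squares(lambda v:ends(v)-e,v0,diff_step=1e-3); d=s.x[:2]-CO
    print(n,"x %.1f y %.1f ang %.3f res"%(d@CD,d@[-CD[1],CD[0]],s.x[2]-CA),np.round(s.fun,1))
print(robot.observe()["t"])
```

```text
cam [ 488. -163.  570.]
union x -115.0 y -2.3 ang -0.032 res [ 0.   0.6 -0.  -0.6]
barrel x -38.0 y 6.5 ang 0.006 res [-0. -0.  0.  0.]
hexnip x 38.3 y 0.7 ang 0.017 res [ 0.  -0.2 -0.   0.2]
valve x 114.0 y 2.4 ang -0.003 res [ 0.  -0.1 -0.   0.1]
42.525
```

Everything is within tolerance. The barrel is about 6.5 mm off across the saddle against the 14 mm allowed, so I hand in.

```bash
python3 -c "
from h import *
print(robot.job_done())"
```

```text
the job is handed in; nothing more can be done
None
```

I moved all four parts to the carrier in order (union, barrel nipple, hexagon nipple, check valve) and handed the job in after about 43 s; by camera all are within tolerance (largest offset: barrel about 6.5 mm across, limit 14 mm), but the judge returned no result.

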